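# Raise the rack camera's telescoping arm to its scale mark and hold it

## Robot

A 6-joint arm with a two-finger parallel gripper is mounted at the origin on the work surface. World frame = base frame: x ahead of the robot, y to its left, z up, the work surface at z = 0. Lengths are in m, angles in rad, forces in N, time in s.
With the tool pointing down it reaches from about 0.375 to 0.9 m from the base axis. Payload 3.1 kg.
Tool frame: the origin (TCP) lies midway between the tips of the shut fingers; the grasp point (between the pads) lies grip_point_offset behind it (grip_point_offset is the distance from the TCP to the grasp point, in m); y points along the fingers, z is the direction in which the jaws open and shut, and the axes are right-handed (so a half turn about y gives the same grasp; the last joint's range is limited). The gripper opens to 87 mm and grips with 3 to 60 N. Pads are 19 mm wide; open, the fingers measure 117 mm over their backs; the gripper's body (75 mm by 190 mm) begins 51 mm behind the grasp point.
Start: joints at [-0.178, 0.527, 1.433, -0, 1.181, -0.178], TCP at [0.625, 0, 0.223] pointing down, gripper open.
Joint ranges: [-3.08, 3.08], [-0.75, 2.2], [0.22, 2.44], [-1.43, 4.57], [0, 2.65], [-2.85, 2.85]. Speed limits (rad/s): [2.79, 2.79, 3.14, 3.14, 3.14, 3.14].

## Interface

Orientations are given as a unit quaternion [x, y, z, w].
In Python, from rig import * gives the robot as it stands.
- The arm moves only by the tool jog_arm, never from a script. Its argument "increments" is a list that holds one entry, the list of rows, each a list of 7 numbers: the turn, a rotation vector about the world's x, y, z in degrees, then the shift along the world's x, y, z in m, then the closure, from -1 (fully open) to 1 (shut), so that 0 is half open. In form: [[[rx, ry, rz, x, y, z, jaw], ...]]. A call has 1 to 8 rows; each row is the pose to reach, as a shift and turn from the pose measured when the call began; what a row does not reach only later rows make up. A row lasts 1/10 s, in which the tool goes at most 50 mm and 8.59 degrees, less where a joint would pass 70% of its speed; a pose out of reach is approached as far as the arm can. A call with a gripper value outside its range is refused whole. The fingers move at their own pace and stop on an object; "squeeze" is the grip in N (left out, the last holds). Time passes only in rows, so rows that repeat a pose let the fingers close. It gives the time, the measured TCP pose, the force and the opening at its end, in the units of the state.
- get_obs(): the state, without advancing time (a new reading comes with each control period).
- camera(name): name is "scene" or "side" or "wrist"; returns the picture (420x560x3 uint8, red, green, blue); there is no depth.
- camera_info(name): a dict with "K" (3x3 intrinsics, pixels), "R" (3x3) and "t" (3): a world point X has camera coordinates R X + t. Camera axes: x right, y down, z forward; pixel columns grow to the right and rows downward; lengths in m; the calibration is good to about 2 mm. A picture is of the moment at which its call begins: read the wrist's pose just before it. camera_info takes no time and is no camera call; for the wrist camera it gives the pose at the moment of the call.
- hand_in(): hands the job in, once; it reports no verdict.
The state is a dict: "time": time; "q": joint angles; "joint_velocities": joint speeds; "joint_torque": joint torques, N m; "position": TCP position; "tool_rot": TCP orientation; "ft_force": force on the tool from outside, world axes, zero at the start; "moment": the same for the moment, N m; "grip_width": finger opening in m.
Only numpy, scipy, OpenCV 4.12 (cv2) and the standard library are available. Lean on these libraries where they do the work, as an engineer would, in place of code of your own. Each camera call takes 0.05 s, during which the arm holds its last target.

## Task

The rack camera is parked low over the tube rack: take its telescoping arm by the handle on top, squeeze both lock buttons in gently (they are light plastic, no more than about 25 N) while the arm is still down, then draw the arm straight up until the second long line of its scale, the 100 mm mark, is level with the top of the collar. Finish holding it there, steady and with both buttons still squeezed, because it sinks as soon as it is let go and I will tighten the clamp screw while you hold. Leave the tube rack and the other things on the bench where they are.

Things in the scene. Friction and masses are not known exactly. Their poses are not given: they have to be found in the camera images.
- stand: rack camera stand, fixed: white baseboard 290 x 210 mm, 15 mm high (x from -60 to +230 mm); upright outer column 32 mm square; black collar 46 x 56 mm on it, its top 166 mm above the bench, with a round clamp screw on its -y side (leave it). Origin on the column's axis at bench level, z up, +x along the camera's cross arm towards the tube rack
- mast (a joint): how far the telescoping arm, an aluminium tube 22 mm square, is drawn up out of the collar: 0 parked and locked (as found), 0.125 m top stop; 0.100 is the mark wanted. All on it weighs about 0.55 kg; let go, it sinks back to 0. Scale on all sides: short thin line every 10 mm, thick long line right round at 50 and 100 mm only; a line is level with the collar's top when the arm is out by that much
- grip (a point): middle of the carrying handle (grey, upright, over the column: 68 mm long in x, 20 mm thick in y, 56 mm high), midway between the lock buttons, 26 mm below the handle's top, 30 mm above the cross arm; 218 mm above the bench when parked, rises with the arm. x along the handle, y to the left button; take it from above, a finger on each button. Free room all round above the cross arm
- button_left: left lock button, a grey plastic push pad 40 mm long and 30 mm high on the handle's +y broad side; origin in the middle of its outer face, which stands 12 mm proud of the handle when out. Over both buttons it is 44 mm wide when out, 26 mm when both are fully in
- button_right: right lock button, the same on the handle's -y side; origin in the middle of its outer face
- lock_left (a joint): travel of the left lock button towards the handle: 0 out, 0.009 m fully in. It is sprung, about 2 N at first and 5 N fully in. Its latch lets the arm go when the button is in by 0.0035 m or more; both buttons must be in or the arm stays locked
- lock_right (a joint): travel of the right lock button, the same
- tube_rack: blue tube rack 60 x 136 mm with eight red-capped tubes, 101 mm high over the caps, standing loose on the stand's baseboard below the camera; leave alone. Origin under its centre
- specimen_cup: lidded specimen cup 61 mm across, 68 mm high; leave alone
- marker_pen: marker pen 135 mm long, 17 mm thick; leave alone
- tip_box: box of pipette tips 85 x 122 mm, 73 mm high; leave alone
- pipette: hand pipette 240 mm long lying on the bench; leave alone
- spray_bottle: bottle 70 mm across, 170 mm high; leave alone
- timer: bench timer 66 mm wide, 62 mm high; leave alone
- camera_top (a point): point on top of the white cross arm, right over the camera, 130 mm in x from the column's axis; 188 mm above the bench when parked. The cross arm (205 x 56 mm, 14 mm thick, x from -35 to +170 mm from the column's axis) with a camera housing 74 x 84 x 34 mm under its far end is carried by the telescoping arm and rises with it; leave both

How it is judged:
By the outcome, as a careful person would: the job done as asked, in the order asked, and still so for the second after the job is handed in, while the arm keeps its last pose, push and grip.
It also fails if it takes over 35 s, if anything falls off the work surface, if the arm or the gripper's body presses on something with over 40 N, if the wrist force passes 120 N, or if a joint passes its speed limit or range.

## Working session

There is one attempt and no reset: what is moved stays moved. The work goes in short steps, Python scripts to look and compute and a tool call to move; the robot and the scene stay as the last step left them, time stands still between calls to the robot, and variables do not carry over. Pictures are saved under pics/ and viewed, and the job is handed in when it is done.

Besides the shell and the picture viewer there is one more tool, called after "Request:" by a JSON object that holds its "name" and its "arguments". jog_arm: Moves the arm, as the interface text tells. Its arguments: {"type":"object","properties":{"increments":{"type":"array","items":{"type":"array","items":{"type":"array","items":{"type":"number"}}}},"squeeze":{"type":"number"}},"required":["increments"]}

```bash
mkdir -p pics; ls
python3 - <<'E'
from rig import *
import cv2
o=get_obs(); print(o)
for n in ["scene","side","wrist"]:
    i=camera_info(n); print(n,i)
    cv2.imwrite(f"pics/a_{n}.png",cv2.cvtColor(camera(n),cv2.COLOR_RGB2BGR))
E
```

```text
pics
{'time': 0.0, 'q': array([-1.78505219e-01,  5.28483859e-01,  1.43390159e+00, -1.05285658e-05,
        1.18141033e+00, -1.78494331e-01]), 'joint_velocities': array([ 1.11096330e-03, -1.45601558e-03,  3.84615565e-04, -8.50232736e-04,
       -2.18248078e-03, -3.21130355e-05]), 'joint_torque': array([-5.45745443e-04, -4.40045428e+01, -1.76593530e+01,  6.32597599e-02,
        5.83207863e-02, -1.53719384e-04]), 'position': array([6.24260904e-01, 1.56530779e-04, 2.21561008e-01]), 'tool_rot': array([-0.50044504,  0.50063928, -0.49936356,  0.49955091]), 'ft_force': array([-0.25986012, -0.35335716, -0.87707638]), 'moment': array([-0.01301541,  0.00766427, -0.01514465]), 'grip_width': 0.08706542964780757}
scene {'K': array([[496.92954877,   0.        , 281.06287069],
       [  0.        , 496.92954877, 212.65339868],
       [  0.        ,   0.        ,   1.        ]]), 'R': array([[ 0.45765558,  0.8890243 , -0.01368063],
       [ 0.70414761, -0.37179295, -0.60493483],
       [-0.54288813,  0.26721862, -0.79615745]]), 't': array([-0.23986583, -0.29154675,  1.86115289])}
side {'K': array([[472.08257939,   0.        , 290.5826775 ],
       [  0.        , 472.08257939, 215.35247995],
       [  0.        ,   0.        ,   1.        ]]), 'R': array([[ 0.82672005, -0.56258346,  0.00581479],
       [-0.40801996, -0.60663995, -0.68228123],
       [ 0.38736762,  0.56168302, -0.73106669]]), 't': array([-0.44326797,  0.32828794,  1.15754756])}
wrist {'K': array([[342.06254647,   0.        , 285.59107543],
       [  0.        , 342.06254647, 213.5859428 ],
       [  0.        ,   0.        ,   1.        ]]), 'R': array([[ 9.99994639e-01, -1.63659409e-03, -2.83603352e-03],
       [-7.59959263e-04, -9.58482888e-01,  2.85149042e-01],
       [-3.18496283e-03, -2.85145358e-01, -9.58478994e-01]]), 't': array([-0.62327926, -0.0337811 ,  0.39227551])}
```

View pics/a_scene.png

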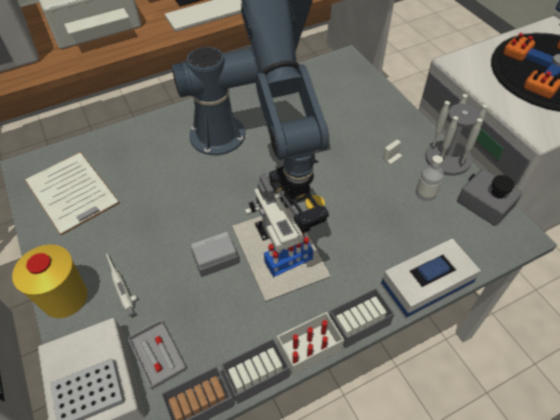

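View pics/a_side.png

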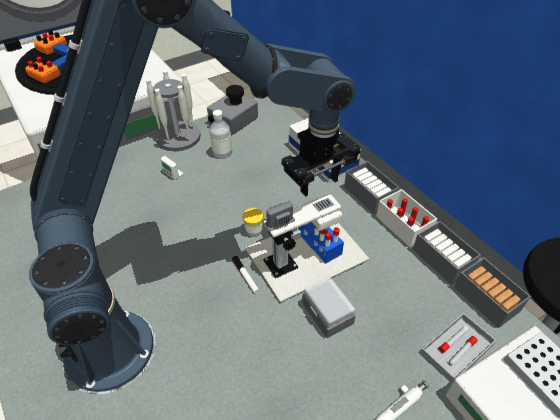

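View pics/a_wrist.png

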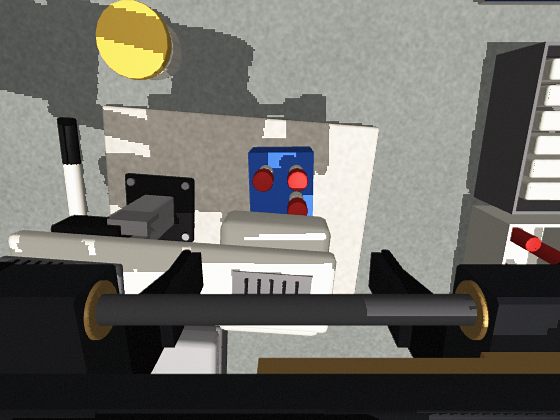

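Run:
```python
import cv2
a=cv2.imread("pics/a_side.png")[170:290,220:380]
cv2.imwrite("pics/b_side.png",cv2.resize(a,None,fx=5,fy=5,interpolation=cv2.INTER_CUBIC))
a=cv2.imread("pics/a_scene.png")[160:310,220:340]
cv2.imwrite("pics/b_scene.png",cv2.resize(a,None,fx=4,fy=4,interpolation=cv2.INTER_CUBIC))
```

```text
(no output)
```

View pics/b_side.png

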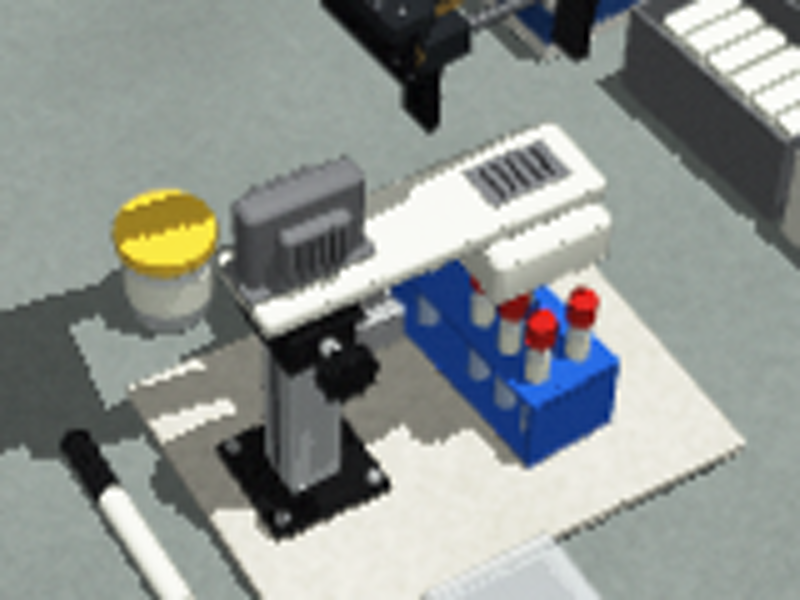

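View pics/b_scene.png

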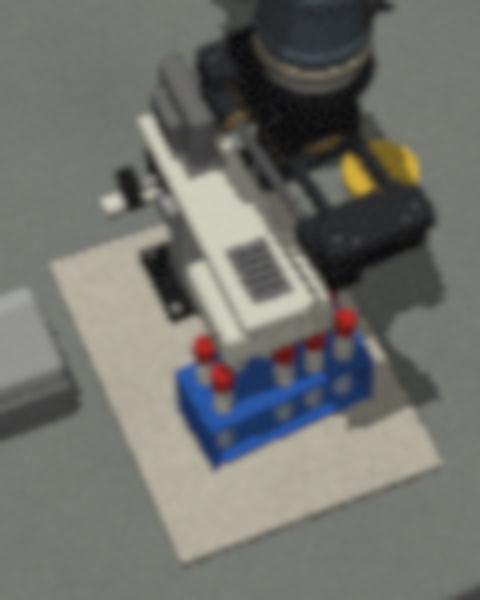

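```bash
cat > h.py <<'E'
from rig import *
import numpy as np
from scipy.optimize import least_squares
def proj(i,X):
    c=np.atleast_2d(X)@i["R"].T+i["t"]; p=c@i["K"].T; return p[:,:2]/p[:,2:]
def ray(i,uv):
    C=-i["R"].T@i["t"]; d=i["R"].T@np.linalg.inv(i["K"])@np.array([*uv,1.]); return C,d
def atz(i,uv,z):
    C,d=ray(i,uv); return C+d*(z-C[2])/d[2]
def s2w(p,L):
    L=np.atleast_2d(L); c,s=np.cos(p[2]),np.sin(p[2]); return np.c_[p[0]+c*L[:,0]-s*L[:,1],p[1]+s*L[:,0]+c*L[:,1],L[:,2]]
E
python3 - <<'E'
from h import *
S,D=camera_info("scene"),camera_info("side")
obs=[(S,(233,226),(-.06,-.105,.015)),(S,(266,300),(.23,-.105,.015)),(S,(330,276),(.23,.105,.015)),
(D,(369,258),(.23,-.105,.015)),(D,(246,247),(-.06,.105,.015))]
for i,uv,L in obs: print(atz(i,uv,L[2]).round(4))
f=lambda p:np.concatenate([proj(i,s2w(p,L))[0]-uv for i,uv,L in obs])
r=least_squares(f,[.5,0,0]);print(r.x,np.degrees(r.x[2]),r.fun.round(1))
p=r.x
for n,L in dict(grip=(0,0,.218),top1=(-.034,-.01,.244),top2=(.034,-.01,.244),cam=(.13,0,.188),farR=(.17,-.028,.188)).items():
    print(n,s2w(p,L).round(4),"side x5",((proj(D,s2w(p,L))[0]-[220,170])*5).round(),"scene x4",((proj(S,s2w(p,L))[0]-[220,160])*4).round())
E
```

```text
[ 0.4237 -0.1207  0.015 ]
[ 0.7077 -0.1429  0.015 ]
[0.725  0.0599 0.015 ]
[ 0.7038 -0.148   0.015 ]
[0.4357 0.0809 0.015 ]
[ 0.48720348 -0.02351176 -0.08030604] -4.601197126068452 [-1.4 -0.8 -1.1  0.7  0.8 -0.4  0.8 -1.  -0.9 -1.2]
grip [[ 0.4872 -0.0235  0.218 ]] side x5 [301. 217.] scene x4 [187. 110.]
top1 [[ 0.4525 -0.0308  0.244 ]] side x5 [248. 218.] scene x4 [155.  57.]
top2 [[ 0.5203 -0.0362  0.244 ]] side x5 [371. 169.] scene x4 [190. 125.]
cam [[ 0.6168 -0.0339  0.188 ]] side x5 [518. 168.] scene x4 [258. 271.]
farR [[ 0.6544 -0.0651  0.188 ]] side x5 [611. 174.] scene x4 [243. 329.]
```

Run:
```python
from h import *
import rig
from scipy.spatial.transform import Rotation as R
o=get_obs();print(R.from_quat(o["tool_rot"]).as_matrix().round(3))
w=camera_info("wrist");print(-w["R"].T@w["t"]-o["position"])
print([n for n in dir(rig) if not n.startswith("_")], getattr(rig,"grip_point_offset",None))
# wrist point prediction check
i=w
for L in [(-.034,-.01,.244),(.17,.028,.188),(.23,.105,.015),(-.06,.105,.015)]: print(L,proj(i,s2w([.4872,-.0235,-.0803],L)).round())
```

```text
[[ 0.    -0.002  1.   ]
 [-1.     0.     0.   ]
 [-0.    -1.    -0.002]]
[9.82260495e-05 7.83234722e-02 1.62174595e-01]
['Unreachable', 'camera', 'camera_info', 'get_obs', 'grip_point_offset', 'hand_in'] 0.0187
(-0.034, -0.01, 0.244) [[-68. 347.]]
(0.17, 0.028, 0.188) [[342. 259.]]
(0.23, 0.105, 0.015) [[382. 127.]]
(-0.06, 0.105, 0.015) [[103. 104.]]
```

Request:
{"name": "jog_arm", "arguments": {"increments": [[[0,0,0,0,0,0.04,-1],[0,0,0,0,0,0.08,-1],[0,0,8,-0.02,-0.003,0.09,-1],[0,0,16,-0.04,-0.006,0.09,-1],[0,0,24,-0.06,-0.01,0.09,-1],[0,0,32,-0.08,-0.014,0.09,-1],[0,0,40,-0.1,-0.018,0.09,-1],[0,0,48,-0.12,-0.022,0.09,-1]]]}}

```text
time: 0.95
position: [0.5033, -0.0219, 0.3115]
tool_rot: [0.661, -0.252, 0.251, -0.66]
ft_force: [-0.2, -0.2, -0.3]
grip_width: 0.087
```

Request:
{"name": "jog_arm", "arguments": {"increments": [[[0,0,8,-0.005,0,0,-1],[0,0,16,-0.01,0,0,-1],[0,0,24,-0.017,-0.002,0,-1],[0,0,32,-0.017,-0.002,0,-1],[0,0,37.4,-0.017,-0.002,0,-1],[0,0,37.4,-0.017,-0.002,0,-1],[0,0,37.4,-0.017,-0.002,0,-1]]]}}

```text
time: 1.65
position: [0.4861, -0.0238, 0.3114]
tool_rot: [0.707, -0.028, 0.027, -0.706]
ft_force: [-0.5, -0.3, 0.6]
grip_width: 0.0868
```

Run:
```python
from h import *
import cv2
from scipy.spatial.transform import Rotation as R
o=get_obs();print(o["time"],o["position"],R.from_quat(o["tool_rot"]).as_matrix().round(3),o["ft_force"])
i=camera_info("wrist");print(repr(i["R"]),repr(i["t"]))
a=cv2.cvtColor(camera("wrist"),cv2.COLOR_RGB2BGR)
cv2.imwrite("pics/c_wrist.png",a)
p=[.4872,-.0235,-.0803]
for L in [(-.034,-.01,.244),(-.034,.01,.244),(.034,-.01,.244),(.034,.01,.244),(-.035,-.028,.188),(-.035,.028,.188)]: print(L,proj(i,s2w(p,L)).round())
```

```text
1.65 [ 0.48614774 -0.02384235  0.31136405] [[ 0.997 -0.001  0.076]
 [-0.076 -0.002  0.997]
 [-0.001 -1.    -0.002]] [-0.53099017 -0.29389506  0.63736695]
array([[ 0.07804334,  0.99694694, -0.00245494],
       [ 0.95627991, -0.07416322,  0.28289317],
       [ 0.28184741, -0.02442554, -0.95914828]]) array([-0.01321494, -0.52556034,  0.33881209])
(-0.034, -0.01, 0.244) [[272. 182.]]
(-0.034, 0.01, 0.244) [[302. 182.]]
(0.034, -0.01, 0.244) [[273. 273.]]
(0.034, 0.01, 0.244) [[300. 273.]]
(-0.035, -0.028, 0.188) [[253. 168.]]
(-0.035, 0.028, 0.188) [[320. 168.]]
```

View pics/c_wrist.png

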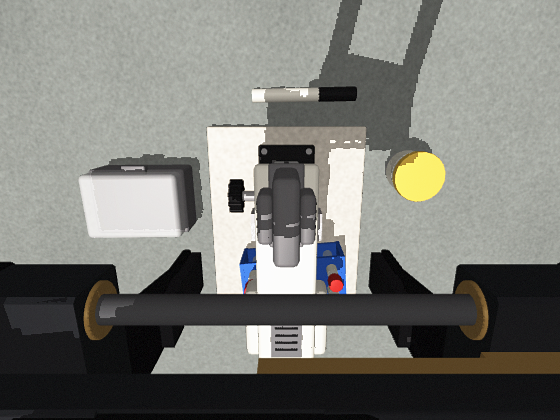

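Run:
```python
import cv2
a=cv2.imread("pics/c_wrist.png")[115:275,200:380]
cv2.imwrite("pics/d.png",cv2.resize(a,None,fx=3.7,fy=3.7,interpolation=cv2.INTER_NEAREST))
```

```text
(no output)
```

View pics/d.png

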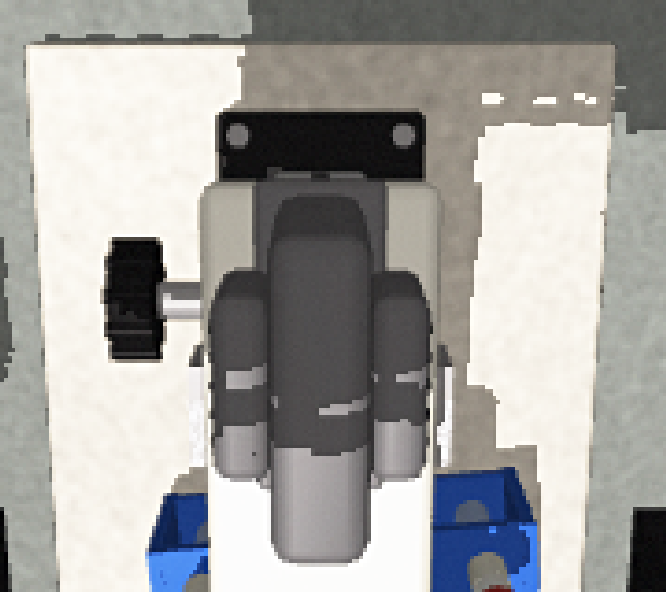

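Request:
{"name": "jog_arm", "arguments": {"increments": [[[0,0,-0.2,-0.0015,0.0005,-0.02,-1],[0,0,-0.2,-0.0015,0.0005,-0.04,-1],[0,0,-0.2,-0.0015,0.0005,-0.06,-1],[0,0,-0.2,-0.0015,0.0005,-0.08,-1],[0,0,-0.2,-0.0015,0.0005,-0.1,-1],[0,0,-0.2,-0.0015,0.0005,-0.112,-1],[0,0,-0.2,-0.0015,0.0005,-0.112,-0.6],[0,0,-0.2,-0.0015,0.0005,-0.112,-0.3]]], "squeeze": 12}}

```text
time: 2.5
position: [0.4849, -0.0234, 0.1995]
tool_rot: [0.707, -0.029, 0.028, -0.706]
ft_force: [0.3, -0.1, 0.6]
grip_width: 0.0782
```

Request:
{"name": "jog_arm", "arguments": {"increments": [[[0,0,0,0,0,0,-0.1],[0,0,0,0,0,0,-0.1],[0,0,0,0,0,0,-0.1]]]}}

```text
time: 2.8
position: [0.4853, -0.0235, 0.2001]
tool_rot: [0.707, -0.028, 0.028, -0.706]
ft_force: [-1.1, 0.1, 0.7]
grip_width: 0.0552
```

Run:
```python
from h import *
import cv2
o=get_obs();print(o["time"],o["position"],o["tool_rot"],o["ft_force"],o["moment"],o["grip_width"])
a=camera("wrist");cv2.imwrite("pics/e_w.png",cv2.cvtColor(a,cv2.COLOR_RGB2BGR))
a=camera("side")[130:290,200:400];cv2.imwrite("pics/e_s.png",cv2.resize(cv2.cvtColor(a,cv2.COLOR_RGB2BGR),None,fx=3.7,fy=3.7,interpolation=cv2.INTER_CUBIC))
```

```text
2.8 [ 0.48533627 -0.02346999  0.2001305 ] [ 0.70729809 -0.0283889   0.02842041 -0.70577317] [-1.09867487  0.0888843   0.69265525] [ 0.08469982 -0.04339754  0.01104851] 0.055178679519163304
```

View pics/e_w.png

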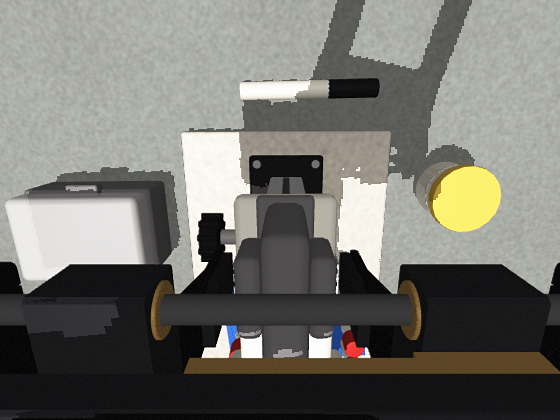

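View pics/e_s.png

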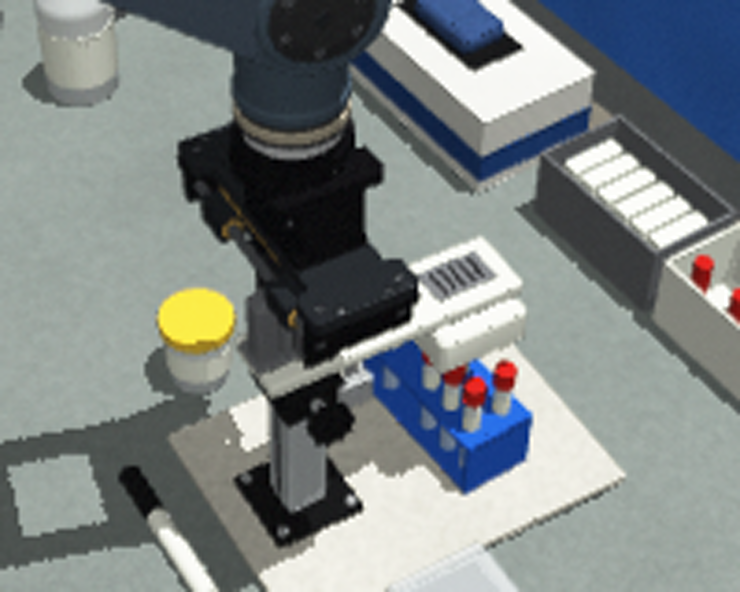

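Request:
{"name": "jog_arm", "arguments": {"increments": [[[0,0,0,0,0,-0.0005,0.0],[0,0,0,0,0,-0.0005,0.1],[0,0,0,0,0,-0.0005,0.2],[0,0,0,0,0,-0.0005,0.3],[0,0,0,0,0,-0.0005,0.4],[0,0,0,0,0,-0.0005,0.5],[0,0,0,0,0,-0.0005,0.5]]], "squeeze": 16}}

```text
time: 3.6
position: [0.4852, -0.0237, 0.1997]
tool_rot: [0.707, -0.028, 0.028, -0.706]
ft_force: [-0.7, -0.6, 4.1]
grip_width: 0.0231
```

Request:
{"name": "jog_arm", "arguments": {"increments": [[[0,0,0,0,0,0,0.7],[0,0,0,0,0,0,0.7],[0,0,0,0,0,0,0.7],[0,0,0,0,0,0,0.7]]], "squeeze": 16}}

```text
time: 4.0
position: [0.4852, -0.0237, 0.1997]
tool_rot: [0.707, -0.028, 0.028, -0.706]
ft_force: [-0.4, -0.4, 3.0]
grip_width: 0.0231
```

Run:
```python
from h import *
o=get_obs();print(o["time"],o["position"],o["tool_rot"],o["ft_force"],o["moment"],o["grip_width"])
```

```text
4.0 [ 0.48520054 -0.02371043  0.19965679] [ 0.70748694 -0.02837984  0.02817306 -0.70559415] [-0.38838328 -0.37199035  2.96806127] [0.05647499 0.04727962 0.05910175] 0.02308395721080185
```

Run:
```python
from h import *
import cv2
a=camera("wrist")[150:380,170:400];cv2.imwrite("pics/f_w.png",cv2.resize(cv2.cvtColor(a,cv2.COLOR_RGB2BGR),None,fx=2.6,fy=2.6,interpolation=cv2.INTER_NEAREST))
```

```text
(no output)
```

View pics/f_w.png

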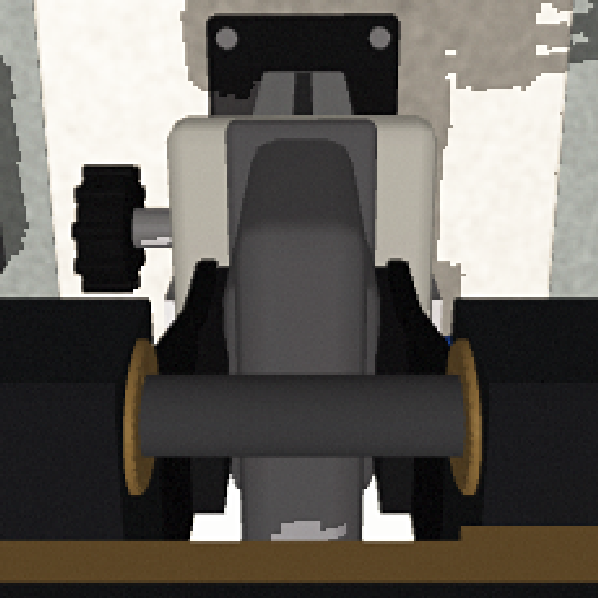

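Request:
{"name": "jog_arm", "arguments": {"increments": [[[0,0,0,0,0,0.002,0.7],[0,0,0,0,0,0.004,0.7],[0,0,0,0,0,0.007,0.7],[0,0,0,0,0,0.01,0.7],[0,0,0,0,0,0.014,0.7],[0,0,0,0,0,0.017,0.7],[0,0,0,0,0,0.019,0.7],[0,0,0,0,0,0.02,0.7]]], "squeeze": 16}}

```text
time: 4.85
position: [0.4851, -0.0237, 0.2199]
tool_rot: [0.707, -0.028, 0.028, -0.706]
ft_force: [0.9, -0.2, -5.5]
grip_width: 0.0229
```

Run:
```python
from h import *
import cv2
o=get_obs();print(o["time"],o["position"],o["tool_rot"],o["ft_force"],o["moment"],o["grip_width"])
a=camera("wrist")[150:380,170:400];cv2.imwrite("pics/g_w.png",cv2.resize(cv2.cvtColor(a,cv2.COLOR_RGB2BGR),None,fx=2.6,fy=2.6,interpolation=cv2.INTER_NEAREST))
```

```text
4.85 [ 0.48508713 -0.02366847  0.21992097] [ 0.70749897 -0.02836104  0.02815584 -0.70558352] [ 0.93181228 -0.24708076 -5.47711896] [-0.08674218 -0.18788951  0.03305835] 0.022923385862124532
```

View pics/g_w.png

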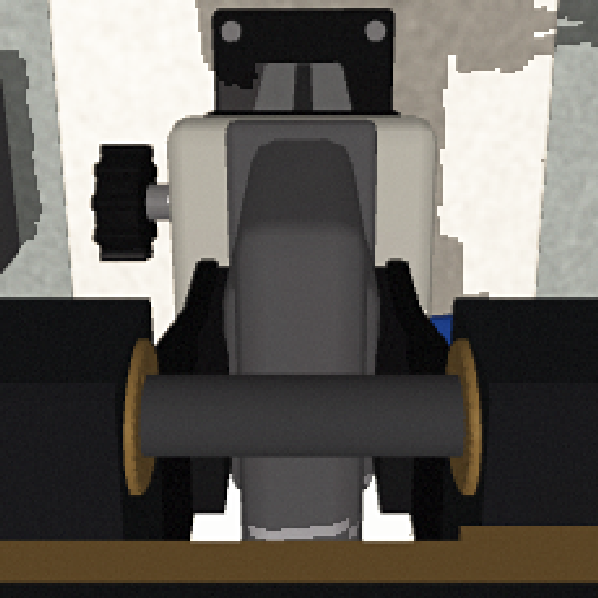

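The handle and arm have risen with the gripper: the handle's image is unchanged and the load is about 5.5 N. I'll carry on up.

Request:
{"name": "jog_arm", "arguments": {"increments": [[[0,0,0,0,0,0.002,0.7],[0,0,0,0,0,0.006,0.7],[0,0,0,0,0,0.012,0.7],[0,0,0,0,0,0.018,0.7],[0,0,0,0,0,0.024,0.7],[0,0,0,0,0,0.03,0.7],[0,0,0,0,0,0.036,0.7],[0,0,0,0,0,0.041,0.7]]]}}

```text
time: 5.7
position: [0.4851, -0.0237, 0.2616]
tool_rot: [0.708, -0.028, 0.028, -0.706]
ft_force: [2.1, -1.9, -6.5]
grip_width: 0.0235
```

Request:
{"name": "jog_arm", "arguments": {"increments": [[[0,0,0,0,0,0.006,0.7],[0,0,0,0,0,0.012,0.7],[0,0,0,0,0,0.018,0.7],[0,0,0,0,0,0.024,0.7],[0,0,0,0,0,0.029,0.7],[0,0,0,0,0,0.033,0.7],[0,0,0,0,0,0.034,0.7],[0,0,0,0,0,0.034,0.7]]]}}

```text
time: 6.5
position: [0.4851, -0.0237, 0.2959]
tool_rot: [0.708, -0.028, 0.028, -0.706]
ft_force: [0.8, -0.9, -3.5]
grip_width: 0.0235
```

Run:
```python
from h import *
import cv2
o=get_obs();print(o["time"],o["position"],o["tool_rot"],o["ft_force"],o["moment"],o["grip_width"])
a=camera("wrist")[150:380,170:400];cv2.imwrite("pics/h_w.png",cv2.resize(cv2.cvtColor(a,cv2.COLOR_RGB2BGR),None,fx=2.6,fy=2.6,interpolation=cv2.INTER_NEAREST))
a=camera("side");cv2.imwrite("pics/h_side.png",cv2.cvtColor(a,cv2.COLOR_RGB2BGR));a=a[160:270,240:360];cv2.imwrite("pics/h_s.png",cv2.resize(cv2.cvtColor(a,cv2.COLOR_RGB2BGR),None,fx=5.4,fy=5.4,interpolation=cv2.INTER_CUBIC))
```

```text
6.5 [ 0.48510072 -0.02367581  0.29585889] [ 0.70754743 -0.02818558  0.02834792 -0.70553427] [ 0.83710326 -0.85123755 -3.49211014] [-0.04859312 -0.20751873  0.07962568] 0.023464500372630755
```

View pics/h_w.png

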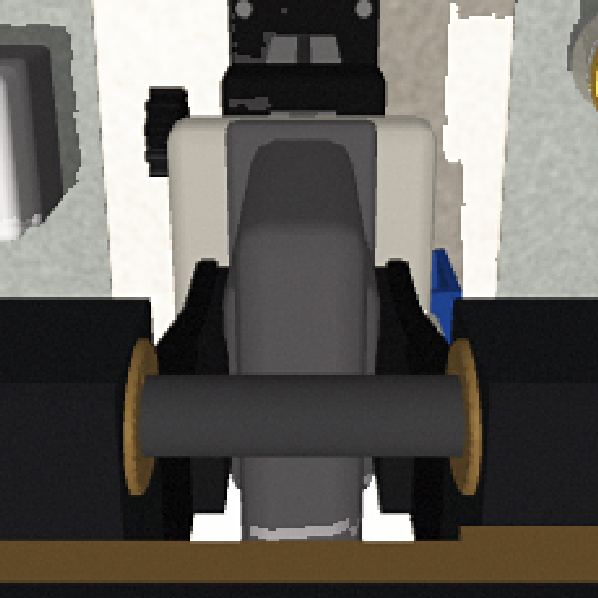

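View pics/h_s.png

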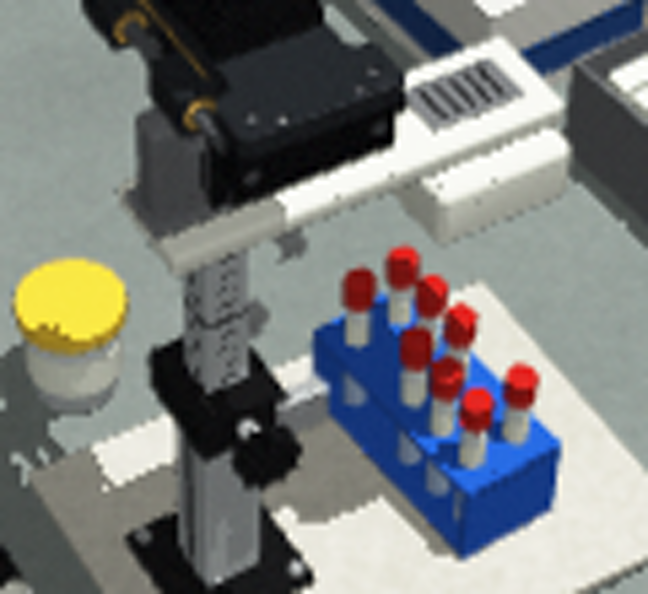

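Request:
{"name": "jog_arm", "arguments": {"increments": [[[0,0,0,0.0001,0,0.001,0.7],[0,0,0,0.0001,0,0.002,0.7],[0,0,0,0.0001,0,0.003,0.7],[0,0,0,0.0001,0,0.0038,0.7],[0,0,0,0.0001,0,0.0038,0.7],[0,0,0,0.0001,0,0.0038,0.7],[0,0,0,0.0001,0,0.0038,0.7]]]}}

```text
time: 7.3
position: [0.4851, -0.0237, 0.2995]
tool_rot: [0.708, -0.028, 0.028, -0.706]
ft_force: [1.2, -0.6, -4.9]
grip_width: 0.0231
```

Run:
```python
from h import *
import cv2
o=get_obs();print(o["time"],o["position"],o["ft_force"],o["moment"],o["grip_width"])
w=camera("wrist");cv2.imwrite("pics/i_w.png",cv2.cvtColor(w,cv2.COLOR_RGB2BGR))
s=[camera("side").astype(float) for _ in range(4)]
s=np.mean(s,0).astype(np.uint8);cv2.imwrite("pics/i_s.png",cv2.cvtColor(s,cv2.COLOR_RGB2BGR))
a=s[195:245,255:305];cv2.imwrite("pics/i_s2.png",cv2.resize(cv2.cvtColor(a,cv2.COLOR_RGB2BGR),None,fx=12,fy=12,interpolation=cv2.INTER_CUBIC))
D=camera_info("side");p=[.4845,-.0233,-.0803]
for n,L in dict(collar=(-.011,-.011,.166),l50=(-.011,-.011,.216),l60=(-.011,-.011,.206),top=(-.011,-.011,.274),colcorner=(-.023,-.028,.166)).items(): print(n,proj(D,s2w(p,L))[0].round(2))
f=cv2.imread("pics/f_w.png"); h=cv2.resize(cv2.cvtColor(w[150:380,170:400],cv2.COLOR_RGB2BGR),None,fx=2.6,fy=2.6,interpolation=cv2.INTER_NEAREST)
for nm,(y0,y1,x0,x1) in dict(edge=(110,150,180,430),left=(180,260,172,185),handle=(130,240,235,375)).items():
    T=cv2.cvtColor(f,cv2.COLOR_BGR2GRAY)[y0:y1,x0:x1].astype(np.float32);U=cv2.cvtColor(h,cv2.COLOR_BGR2GRAY)[y0:y1,x0:x1].astype(np.float32)
    print(nm,[v/2.6 for v in cv2.phaseCorrelate(T,U,cv2.createHanningWindow(T.shape[::-1],cv2.CV_32F))[0]])
```

```text
7.3 [ 0.48510652 -0.02366166  0.29952334] [ 1.19789872 -0.62152724 -4.85262131] [-0.08699817 -0.20233181  0.028304  ] 0.023120383841161173
collar [277.7  232.04]
l50 [277.41 218.72]
l60 [277.47 221.45]
top [277.05 202.2 ]
colcorner [276.74 238.26]
edge [-0.048534434821821015, 0.10745466700962734]
left [0.10676517113790755, 0.34498943363519063]
handle [-0.041244032979145334, 0.06773768255176658]
```

View pics/i_s2.png

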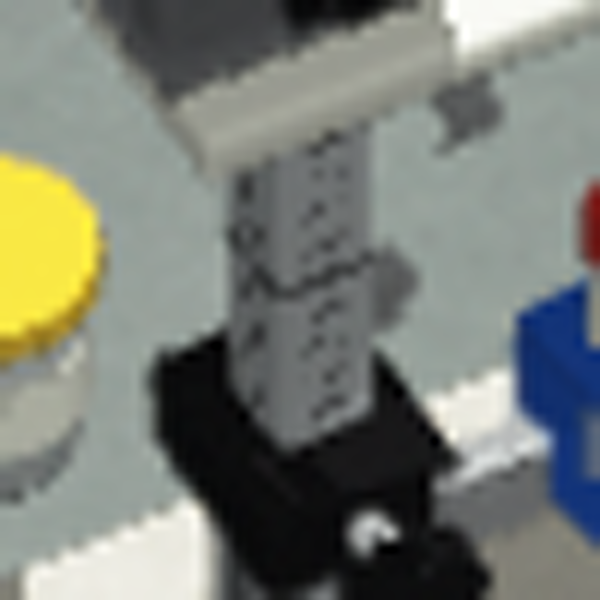

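Run:
```python
from h import *
import cv2
g=cv2.cvtColor(cv2.imread("pics/i_s.png"),cv2.COLOR_BGR2GRAY)
print(g[212:236,273:288])
D=camera_info("side");p=[.4845,-.0233,-.0803]
for x in (-.011,-.008,-.004,0,.004,.008,.011):
    print(x,proj(D,s2w(p,[(x,-.011,.166),(x,-.011,.2155),(x,-.011,.216)])).round(2).tolist())
```

```text
[[144  99  92  93  96 111 113 108  72 109 112 113 123 155 156]
 [141  94  77  88  95 111 113  92 111 113 109 112 123 155 158]
 [130  58  89  56  91 111 112 112 109 105  91 108 122 153 151]
 [156  70  71  75  93 110 112 109  90  69 109 111 114 133 123]
 [160 101  77  87  93 111 111  90 109 105 105 105  71  92  93]
 [160 102  91  54  86 110 111 106 105  62  65  66 105  94  93]
 [161 102  70  60  50 102 106  66  62  67 108 112 108  93  89]
 [162 101  61  90  60  67  68  86 109 105 108 111 111  88  85]
 [158 102  94  93  94 109 112 112 106  71  86 109 112  89  85]
 [151 100  95  88  94 106 110 111  72 108 111 112 112  90  91]
 [ 77  93  91  53  90 107 111 112 105 112 109 113 112 113 125]
 [ 12  88  72  57  92 106 112 108  72 108  91 111 112 145 157]
 [ 12  69  75  91  94 106 111  91 111 112 108 112 112  75 146]
 [ 13  69  93  93  94 107 112 112 111 106  90 111 114  30  68]
 [ 13  67  93  92  94 107 111 106 112  71 109 113 112  30  12]
 [ 11  44  89  69  92 107 112 112 112 107 107 116 116  32  15]
 [ 12  12  63  58  92 108 112 113 106  72  79 129 127  34  22]
 [ 13  12  11  85  94 108 113 113  73 113 124 123  74  29  23]
 [ 12  13  12  44  86 108 113 113 108 121  69  39  25  23  24]
 [ 11  14  13  13  44  98 105 104  70  22  23  23  24  24  24]
 [ 13  14  13  16  14  48  54  18  23  23  24  24  24  24  24]
 [ 13  13  13  23  23  13  13  12  22  24  25  23  23  25  24]
 [ 12  12  12  13  22  16  13  12  11  22  24  25  25  24  22]
 [ 12  10  13  12  12  21  15  12  14  12  22  22  24  18  15]]
-0.011 [[277.7, 232.04], [277.41, 218.86], [277.41, 218.72]]
-0.008 [[278.73, 231.6], [278.48, 218.42], [278.48, 218.29]]
-0.004 [[280.11, 231.02], [279.9, 217.84], [279.9, 217.7]]
0 [[281.48, 230.44], [281.32, 217.26], [281.32, 217.12]]
0.004 [[282.86, 229.86], [282.73, 216.68], [282.73, 216.54]]
0.008 [[284.22, 229.29], [284.14, 216.1], [284.14, 215.96]]
0.011 [[285.25, 228.85], [285.2, 215.67], [285.2, 215.53]]
```

Request:
{"name": "jog_arm", "arguments": {"increments": [[[0,0,0,0,0,0.0004,0.7],[0,0,0,0,0,0.0004,0.7],[0,0,0,0,0,0.0004,0.7],[0,0,0,0,0,0.0004,0.7],[0,0,0,0,0,0.0004,0.7],[0,0,0,0,0,0.0004,0.7],[0,0,0,0,0,0.0004,0.7],[0,0,0,0,0,0.0004,0.7]]]}}

```text
time: 8.35
position: [0.4851, -0.0237, 0.2998]
tool_rot: [0.708, -0.028, 0.028, -0.706]
ft_force: [1.2, -0.8, -6.0]
grip_width: 0.0234
```

Run:
```python
from h import *
import cv2
o=get_obs();print(o["time"],o["position"],o["ft_force"],o["grip_width"],abs(o["joint_velocities"]).max())
ss=[camera("side").astype(float) for _ in range(10)]
g=cv2.cvtColor(np.mean(ss,0).astype(np.uint8),cv2.COLOR_RGB2GRAY)
print(g[214:222,277:284]);print(g[226:235,277:284])
cv2.imwrite("pics/j_side.png",cv2.cvtColor(ss[-1].astype(np.uint8),cv2.COLOR_RGB2BGR))
o=get_obs();print(o["time"],o["position"],o["ft_force"],o["grip_width"],abs(o["joint_velocities"]).max())
```

```text
8.35 [ 0.48509952 -0.02367186  0.29984715] [ 1.20930383 -0.79968776 -5.97478686] 0.02342471826385805 0.0019264245493466955
[[ 92 111 113 106 112 107  90]
 [ 93 111 113  72 108  72 109]
 [ 94 111 112 111 111 105 102]
 [ 87 110 108 105 105  62  42]
 [ 51  99  82  69  67  67 109]
 [ 60  51  66 108 111 108 106]
 [ 92 109 112 111 105  89  69]
 [ 93 106 111 111  71 108 108]]
[[ 94 107 111  90 111  90 111]
 [ 91 107 112 113 113 107 106]
 [ 92 107 112 113 106  72  72]
 [ 94 108 112 112  73 113 124]
 [ 86 107 112 109 107 122  68]
 [ 43  99 106  81  67  25  23]
 [ 14  47  53  18  23  24  24]
 [ 23  14  12  12  21  24  24]
 [ 22  16  12  12  11  21  24]]
8.85 [ 0.48511445 -0.02368187  0.29986594] [ 0.50284303 -0.80774349 -4.73310952] 0.023429187878229518 0.001127046655000841
```

View pics/j_side.png

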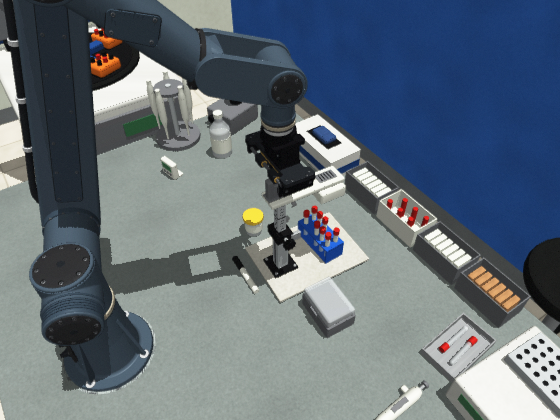

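The stand is steady, and darker pixels have just appeared at the collar's top edge (row 231), where the 100 mm line should come out. The rack and the other objects are where they were. I'm handing in now.

```bash
python3 -c "
from rig import *
print(hand_in()); o=get_obs(); print(o['time'],o['position'],o['grip_width'])"
```

```text
the job is handed in; nothing more can be done
None
the job is handed in; nothing more can be done
```

The telescoping arm is held at about the 100 mm mark with both buttons squeezed, and I handed the job in after about 9 s.

I took the handle from above and squeezed both lock buttons in at a 16 N grip setting while the arm was still down. I then drew it straight up and held it there.

**Last checks before hand-in:**
- **Height:** the tool rose 100.2 mm. The side picture put the 50 mm line where it should be to within about 1 mm, with the 100 mm line just appearing at the collar's top edge. The picture resolves only about 2–3 mm per pixel, so it is a coarse check.
- **Slip:** the wrist pictures before and after most of the lift showed the handle in the same place in the gripper, to within about 0.3 mm.
- **Steadiness:** over the last 0.5 s the tool moved less than 0.05 mm, carrying a load of about 5 to 6 N.
- **Surroundings:** the tube rack and the other things on the bench look undisturbed.

**One disagreement:** the measured finger opening was 23.1 to 23.5 mm, not the 26 mm given for both buttons fully in. I put this down to soft pads or the reading itself. The arm did unlock and rise, so both latches had let go.

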